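# Level the billiard-ball shelf

## Task

Level the small ball shelf so that balls will not roll off it: lay the orange spirit level along the blue strip on the shelf board, let go of it, then turn the brass levelling foot by its grip until the vial's bubble stands in the middle between the two black lines. Then press the spirit level down onto the shelf with the fingertips on its black middle pad, firmly but not hard (about 10 to 20 N), and finish while still pressing, with the bubble still between the lines. Leave the mug and the chalk box where they are.

Things in the scene. Friction and masses are not known exactly. Their poses are not given: they have to be found in the camera images.
- level: Loose orange spirit level, a bar 210 (x) x 26 (y) x 40 mm, 0.2 to 0.36 kg, standing on its 26 mm wide underside; origin at the centre of that, z up. A black pad, 36 x 24 mm, in the middle of its top rises to 42 mm: press there (pressing near an end tilts the level). Grasp it across its width. On the shelf it may lie either way round.
- vial (a point): Centre of the level's lime-green vial, on the level's top, 60 mm from its middle along its +x, 41.5 mm above its underside; axes as the level's. Two black lines cross the vial 8.5 mm either side of this point.
- bubble_mid (a point): Centre of the white bubble (12 mm long, 7 mm wide) in the vial. It drifts along the level's x, up to 21 mm either way from the vial's centre, towards the higher end: 0.9 mm per 1 mrad of tilt; it settles in about 2 s after the level has moved.
- shelf: Dark wooden board, 110 (x) x 400 (y) x 18 mm. Origin on its hinge line near its left end (+y end), 9 mm below the top face, 10 mm in from the end; the board runs from there along its -y, top about 70 mm above the counter. It tilts only about the hinge (its x axis), by the levelling foot; at the start the foot end is 0.4 to 1.1 degrees too low.
- strip (a point): Centre of the blue strip (230 x 44 mm, along the board's y) on the board's top face; axes as the board's. It lies 145 mm from the hinge line along -y. The level is to lie here along the board's y, its middle within 25 mm along and 15 mm across.
- foot_grip (a point): Point to grip on the levelling foot's upright axis, 108 mm above the counter, 345 mm from the hinge line along the board's -y. The brass grip is an upright bar 50 mm long (this point's x), 14 mm thick (its y), 85 to 121 mm above the counter, over a disc of 21 mm radius. The point turns with the foot; its height does not change.
- mug: White mug, 76 mm wide, 90 mm tall, handle at its +y; origin: centre of its underside. Leave alone.
- chalk_box: Cardboard box 50 x 75 x 30 mm with two blue chalk cubes on it (52 mm tall in all); origin: centre of its underside. Leave alone.
- stand: Dark steel base of the shelf, fixed to the counter: bar 50 x 420 x 6 mm, bracket under the hinge; origin under the board's middle, on the counter, axes as the level board's. Foot behaviour: turning it clockwise (from above) raises the board's foot end, 8.5 mrad of tilt or 7.6 mm of bubble travel per rad; friction 0.12 N m, stays where left; 0.8 to 2.2 rad are needed, 1 rad more is free.

How it is judged (in metres and radians):
On the way, in this order (a step that is already met when the one before it is completed fails the run):
1. the level lies along the blue strip, let go (y of level in the frame of strip between -0.025 and 0.025 m and x of level in the frame of strip between -0.015 and 0.015 m and z of level in the frame of strip between -0.003 and 0.004 m and angle between the x axis of level and the y axis of shelf, either way round below 0.12 rad and angle between the z axis of level and the z axis of shelf, either way round below 0.02 rad and contact force between each of the arm, the fingers and level below 0.1 N), for 0.3 s.
2. the foot is turned until the bubble stands between the lines (y of level in the frame of strip between -0.025 and 0.025 m and x of level in the frame of strip between -0.015 and 0.015 m and z of level in the frame of strip between -0.003 and 0.004 m and angle between the x axis of level and the y axis of shelf, either way round below 0.12 rad and angle between the z axis of level and the z axis of shelf, either way round below 0.02 rad and x of bubble_mid in the frame of vial between -0.0025 and 0.0025 m and angle between shelf's own z axis and vertical below 0.005 rad and contact force between the fingers and level below 0.1 N), for 0.3 s.
At the end, for the whole second after the job is handed in: The level lies flat along the blue strip (middle within 25 mm along, 15 mm across, 0.12 rad), the bubble's centre is within 2.5 mm of the vial's centre, and the fingertips still press the level from above with 5 to 32 N (9 to 35 N between level and board) (y of level in the frame of strip between -0.025 and 0.025 m and x of level in the frame of strip between -0.015 and 0.015 m and z of level in the frame of strip between -0.003 and 0.004 m and angle between the x axis of level and the y axis of shelf, either way round below 0.12 rad and angle between the z axis of level and the z axis of shelf, either way round below 0.02 rad and x of bubble_mid in the frame of vial between -0.0025 and 0.0025 m and angle between shelf's own z axis and vertical below 0.005 rad and contact force between level and shelf between 9 and 35 N and contact force between the fingers and level between 5 and 32 N and height (world z) of the grasp point above 0.115 m and linear speed of level below 0.01 m/s); the arm keeps its last pose, push and grip.
It fails at once if the mug is moved (distance of mug from where it was at the start of the episode above 0.02 m).
It fails at once if the chalk box is moved (distance of chalk_box from where it was at the start of the episode above 0.02 m).
It fails at once if the level is pressed far too hard onto the shelf (contact force between level and shelf above 60 N).
It also fails if it takes over 72 s, if anything falls off the work surface, if the arm or the gripper's body presses on something with over 40 N, if the wrist force passes 120 N, or if a joint passes its speed limit or range.

## Robot

A 6-joint arm with a two-finger parallel gripper is mounted at the origin on the work surface. World frame = base frame: x ahead of the robot, y to its left, z up, the work surface at z = 0. Lengths are in mm, angles in rad, forces in N, time in s.
With the tool pointing down it reaches from about 400 to 925 mm from the base axis. Payload 12.5 kg.
Tool frame: the origin (TCP) lies midway between the tips of the shut fingers; the grasp point (between the pads) lies 19 mm behind it (env.pinch_z is the z of the grasp point in the tool frame, in mm); z points along the fingers, y is the line along which they close (so a half turn about z gives the same grasp; the last joint's range is limited). The gripper opens to 95 mm and grips with 3 to 60 N. Pads are 20 mm wide; open, the fingers measure 119 mm over their backs; the gripper's body (75 mm by 180 mm) begins 59 mm behind the grasp point.
Start: joints at [-1.288, 0.491, 1.559, -0, 1.092, -0.106], TCP at [236.948, -578.362, 214.661] pointing down, gripper open.
Joint ranges: [-3.1, 3.1], [-0.84, 2.19], [0.05, 2.79], [-1.13, 4.28], [0.06, 2.93], [-2.69, 2.69]. Speed limits (rad/s): [2.22, 2.22, 2.79, 3.14, 3.14, 3.14].

## Interface

Orientations are given as [roll, pitch, yaw] about the fixed x, y, z axes, in that order (R = Rz(yaw) Ry(pitch) Rx(roll)).
In Python, from cell import env, eyes gives the robot as it stands.
- The arm moves only by the shell command python3 -m inch 'ROWS'. ROWS is JSON, a list of rows, each a list of 3 entries, a list of its own where there are three numbers: the shift along the tool's x, y, z in units of 60 mm (1.0 is 60 mm), then the turn about the tool's z in units of 5 degrees (1.0 is 5 degrees), then the closure, from -1 (fully open) to 1 (shut). In form: [[[tx, ty, tz], turn, claw], ...]. A call has exactly 10 rows; each row shifts and turns the commanded pose from where the row before left it, along the tool's axes as they then stand; what a row does not reach is not made up. A row lasts 1/8 s, in which the tool goes at most 62.5 mm and 10.7 degrees, less where a joint would pass 70% of its speed; a pose out of reach is approached as far as the arm can. A call is refused whole if a number of a shift passes 1 or a number of a turn 1, either way. A call with a gripper value outside its range is refused whole. The fingers move at their own pace and stop on an object; the grip force is fixed at half the most. Time passes only in rows, so rows that do not move let the fingers close, or fill a call up. It gives the time, the measured TCP pose, the force, the opening and the grip force at its end, in the units of the state.
- env.state(): the state, without advancing time (a new reading comes with each control period).
- eyes.read_camera(name): name is "side" or "top" or "wrist"; returns a dict with "pixels" (480x640x3 uint8, red, green, blue), "fx", "fy", "cx", "cy" (pixels), "extrinsics" (4x4, takes a point from world to camera coordinates). Camera axes: x right, y down, z forward; pixel columns grow to the right and rows downward; lengths in mm; the calibration is good to about 2 mm. A picture is of the moment at which its call begins. There is no depth.
- env.job_done(): hands the job in; it is judged then, once.
Trained networks look in a picture, given as the dict that the camera call returned (one of the last four; its "shot" number tells which), for a name from the list of things; names that differ only in an ending like _2 or _b are one class to them, and where a whole thing is asked for, a point or a joint stands for the part that bears it (a point fixed in the world has none). Each returns a list of dicts, best first, with "score" (0 to 1); they miss things now and then, are a little off and sometimes report something else, mostly with a low value. They report only what shows in the picture. A call takes as long as a camera call.
- eyes.boxes_of(name, picture): "centre" ([row, column] in pixels, amid what is visible of it).
- eyes.cut_out(name, picture): "mask" (480x640 bool, what is visible of it) and "centre" ([row, column] in pixels, amid what is visible of it).
- eyes.spot_point(name, picture): "centre" ([row, column] in pixels: a listed point, or the origin of a listed thing).
The state is a dict: "t": time; "joints": joint angles; "qvel": joint speeds; "tau": joint torques, N m; "eef_pos": TCP position; "tcp_rot": TCP orientation; "ft_force": force on the tool from outside, world axes, zero at the start; "moment": the same for the moment, N m; "opening": opening from 0.0 (shut) to 1.0 (fully open); "grip_force": force on a finger pad.
Only numpy, scipy, OpenCV 4.12 (cv2) and the standard library are available. Lean on these libraries where they do the work, as an engineer would, in place of code of your own. Each camera call takes 0.05 s, during which the arm holds its last target. There are 200 camera calls.

## Working session

There is one attempt and no reset: what is moved stays moved. The work goes in short steps, Python scripts to look and compute and a shell command to move; the robot and the scene stay as the last step left them, time stands still between calls to the robot, and variables do not carry over. Pictures are saved under pics/ and viewed, at most 11 in all, crops included, and the job is handed in when it is done.

```bash
mkdir -p pics; ls
cat > h.py <<'E'
import numpy as np, cv2
from cell import env, eyes
def ray(p,rc):
    E=np.array(p["extrinsics"]);R=E[:3,:3];t=E[:3,3]
    d=R.T@np.array([(rc[1]-p["cx"])/p["fx"],(rc[0]-p["cy"])/p["fy"],1.]);o=-R.T@t
    return o,d
def atz(p,rc,z):
    o,d=ray(p,rc);return o+d*(z-o[2])/d[2]
def proj(p,X):
    E=np.array(p["extrinsics"]);c=E[:3,:3]@np.array(X,float)+E[:3,3]
    return [p["fy"]*c[1]/c[2]+p["cy"],p["fx"]*c[0]/c[2]+p["cx"]]
def tri(a,ra,b,rb):
    o1,d1=ray(a,ra);o2,d2=ray(b,rb)
    s=np.linalg.lstsq(np.c_[d1,-d2],o2-o1,rcond=None)[0]
    return (o1+d1*s[0]+o2+d2*s[1])/2, np.linalg.norm(o1+d1*s[0]-o2-d2*s[1])
def save(p,n):cv2.imwrite("pics/"+n,p["pixels"][:,:,::-1])
E
cat > a.py <<'E'
from h import *
np.set_printoptions(precision=1,suppress=True)
s=env.state();print(s["t"],s["eef_pos"],s["tcp_rot"],env.pinch_z)
P={n:eyes.read_camera(n) for n in("top","side")}
for n in P:save(P[n],n+"0.png")
H=dict(level=0,vial=41.5,bubble_mid=41.5,shelf=61,strip=70,foot_grip=108,mug=0,chalk_box=0,stand=0)
for k,z in H.items():
    c={n:eyes.spot_point(k,P[n])[:2] for n in P}
    for n in P:
        for d in c[n]:print(k,n,round(d["score"],2),np.array(d["centre"]),atz(P[n],d["centre"],z))
    if c["top"] and c["side"]:print("  tri",*tri(P["top"],c["top"][0]["centre"],P["side"],c["side"][0]["centre"]))
m=eyes.cut_out("level",P["top"])
for d in m[:1]:
    q=cv2.minAreaRect(np.argwhere(d["mask"]).astype(np.float32));print(q)
    b=cv2.boxPoints(q);print([atz(P["top"],x,40) for x in b])
E
python3 a.py
```

```text
pics
0.0 [ 236.9 -578.1  214.1] [-3.1 -0.   0.4] -18.8
level top 0.72 [285.9 311.9] [446.   21.2   0. ]
level side 0.74 [297.2 349. ] [446.5  37.6   0. ]
  tri [450.3  24.6  -9.5] 10.454603518410314
vial top 0.8 [285.9 284.7] [444.6  85.6  41.5]
vial side 0.68 [289.8 330.6] [452.5  88.   41.5]
  tri [447.6  87.9  43.5] 7.644407340661658
shelf top 0.58 [193.9 226.1] [661.7 228.5  61. ]
shelf side 0.59 [266.5 201.2] [669.7 232.2  61. ]
  tri [664.3 231.2  62.1] 7.90672041428128
strip top 0.92 [202.7 290.5] [640.7  73.8  70. ]
strip side 0.56 [240.7 266.3] [641.5  84.4  70. ]
  tri [644.6  76.7  64.6] 7.72476531225918
foot_grip top 0.68 [211.8 370.3] [ 615.  -111.6  108. ]
foot_grip side 0.71 [200.2 338.7] [ 610.9 -108.9  108. ]
  tri [ 614.8 -112.3  105.4] 1.5689740614732137
mug top 0.85 [276.7 193.2] [465.3 314.3   0. ]
mug top 0.65 [190.7 230.1] [682.  229.9   0. ]
mug side 0.76 [363.9 238.4] [457.1 317.    0. ]
  tri [464.  314.3  -6. ] 4.103575950029253
chalk_box top 0.98 [291.3 462.5] [ 437.  -350.6    0. ]
stand side 0.89 [258.6 281.8] [647.   35.7   0. ]
((285.2350769042969, 309.671142578125), (87.18270874023438, 12.03303050994873), 87.39744567871094)
[array([464.8, 129.9,  40. ]), array([436.2, 130.5,  40. ]), array([429.1, -77.3,  40. ]), array([457.7, -78.5,  40. ])]
```

View pics/top0.png

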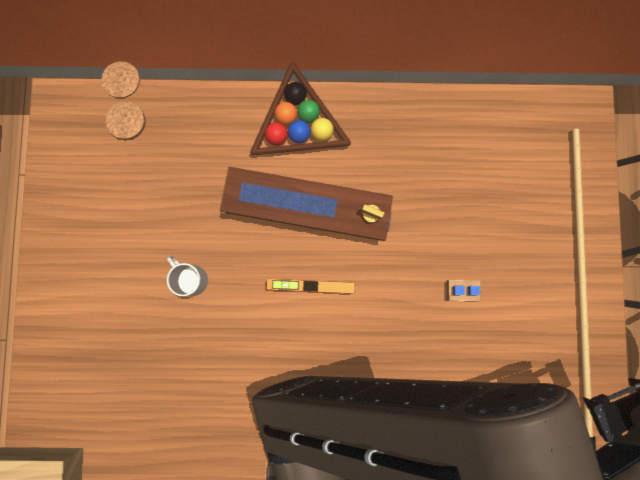

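View pics/side0.png

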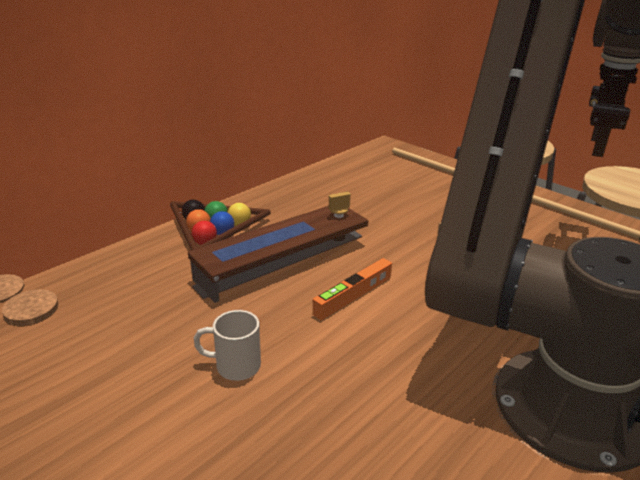

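The top view shows the level at (287,310), strip (201,288), foot grip (213,372), mug (280,185) and chalk box (291,465). The side view agrees. Next I refine the strip and grip geometry.

```bash
cat >> h.py <<'E'
def rectw(mask,p,z):
    n,l,st,_=cv2.connectedComponentsWithStats(mask.astype(np.uint8))
    k=1+np.argmax(st[1:,4]);q=cv2.minAreaRect(np.array([atz(p,x,z)[:2] for x in np.argwhere(l==k)],np.float32));b=cv2.boxPoints(q)
    e=max([b[1]-b[0],b[2]-b[1]],key=np.linalg.norm);a=np.arctan2(e[1],e[0])%np.pi
    return np.array(q[0]),sorted(q[1]),a
def go(x,y,z,yaw):
    s=env.state();w=s["tcp_rot"][2];T=np.array([x,y,z])-s["eef_pos"]
    c,n=np.cos(w),np.sin(w);R=np.array([[c,n,0],[n,-c,0],[0,0,-1]])
    print("now",np.round(s["eef_pos"],1),np.round(s["tcp_rot"],3),"shift u",np.round(R.T@T/60,2),"turn u",round(np.degrees((w-yaw+np.pi)%(2*np.pi)-np.pi)/5,2))
E
cat > b.py <<'E'
from h import *
p=eyes.read_camera("top");h=cv2.cvtColor(p["pixels"],cv2.COLOR_RGB2HSV)
roi=np.zeros((480,640),bool);roi[165:245,220:395]=1
print("strip",rectw((h[...,0]>100)&(h[...,0]<130)&(h[...,1]>90)&roi,p,70))
f=(h[...,0]>20)&(h[...,0]<35)&(h[...,1]>90)&(h[...,2]>90)&roi;f[:,:350]=0
print("brass",rectw(f,p,108))
for k,z in(("strip",70),("level",40),("foot_grip",115)):
    for d in eyes.cut_out(k,p)[:1]:print(k,d["score"],rectw(d["mask"],p,z))
c=cv2.resize(p["pixels"][160:250,330:420],None,fx=6,fy=6,interpolation=2);cv2.imwrite("pics/foot.png",c[:,:,::-1])
go(447,-350,200,1.537);go(447,26,200,1.537)
E
python3 b.py
```

```text
strip (array([648.42614746,  80.83306885]), [39.39781951904297, 224.09002685546875], np.float32(1.407945))
brass (array([ 621.1975708, -119.0022583]), [17.01317596435547, 46.658111572265625], np.float32(1.1827581))
strip 0.71 (array([639.23962402,  37.31809998]), [113.22640991210938, 398.0874328613281], np.float32(1.4107392))
level 0.85 (array([445.7923584 ,  25.42932129]), [26.245574951171875, 206.38108825683594], np.float32(1.5379506))
foot_grip 0.84 (array([ 612.15673828, -111.63949585]), [36.449405670166016, 48.98163986206055], np.float32(0.85289997))
now [ 237.  -578.4  214.7] [3.141 0.    0.389] shift u [ 4.68 -2.2   0.24] turn u -13.16
now [ 237.  -578.4  214.7] [3.141 0.    0.389] shift u [ 7.06 -7.99  0.24] turn u -13.16
```

View pics/foot.png

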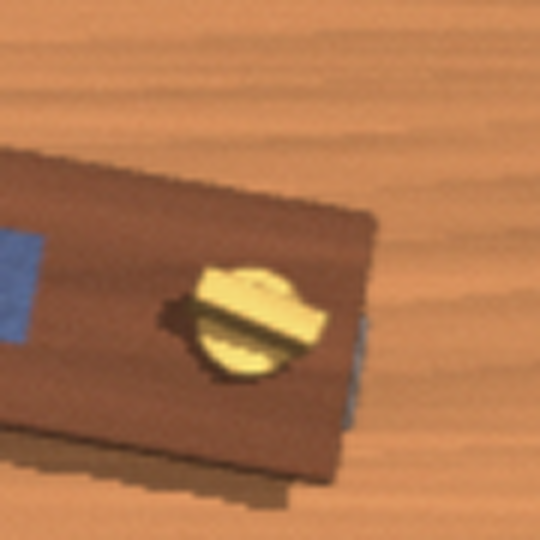

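The crop shows the brass bar from about (205,270) to (328,318), a yaw of about 1.2. Now I move to the level.

```bash
python3 -m inch '[[[0.47,-0.22,0],0,-1],[[0.47,-0.22,0],0,-1],[[0.47,-0.22,0],0,-1],[[0.47,-0.22,0],0,-1],[[0.47,-0.22,0],0,-1],[[0.47,-0.22,0],0,-1],[[0.47,-0.22,0],0,-1],[[0.47,-0.22,0],0,-1],[[0.47,-0.22,0],0,-1],[[0.47,-0.22,0],0,-1]]'
python3 -m inch '[[[0.24,-0.58,0],0,-1],[[0.24,-0.58,0],0,-1],[[0.24,-0.58,0],0,-1],[[0.24,-0.58,0],0,-1],[[0.24,-0.58,0],0,-1],[[0.24,-0.58,0],0,-1],[[0.24,-0.58,0],0,-1],[[0.24,-0.58,0],0,-1],[[0.24,-0.58,0],0,-1],[[0.24,-0.58,0],0,-1]]'
python3 -m inch '[[[0,0,0],-1,-1],[[0,0,0],-1,-1],[[0,0,0],-1,-1],[[0,0,0],-1,-1],[[0,0,0],-1,-1],[[0,0,0],-1,-1],[[0,0,0],-1,-1],[[0,0,0],-1,-1],[[0,0,0],-1,-1],[[0,0,0],-1,-1]]'
python3 -m inch '[[[0,0,0],-1,-1],[[0,0,0],-1,-1],[[0,0,0],-1,-1],[[0,0,0],-0.2,-1],[[0,0,0.1],0,-1],[[0,0,0.2],0,-1],[[0,0,0.3],0,-1],[[0,0,0.2],0,-1],[[0,0,0.1],0,-1],[[0,0,0],0,-1]]'
cat > c.py <<'E'
from h import *
p=eyes.read_camera("wrist");q=eyes.read_camera("top");save(p,"w1.png")
d=eyes.cut_out("level",p)
if d:print(d[0]["score"],rectw(d[0]["mask"],p,40))
d=eyes.spot_point("vial",p)
if d:print(d[0]["score"],atz(p,d[0]["centre"],41.5))
d=eyes.spot_point("level",p)
if d:print(d[0]["score"],atz(p,d[0]["centre"],0))
go(446,26,8,1.538)
E
python3 c.py
```

```text
t: 2.5
eef_pos: [448.5, -348.6, 214.7]
tcp_rot: [3.141, -0.0, 0.389]
ft_force: [-0.0, 0.7, 0.5]
opening: 0.999
grip_force: 0.0
t: 3.75
eef_pos: [449.2, 28.5, 214.8]
tcp_rot: [3.141, -0.0, 0.389]
ft_force: [0.2, -0.0, 0.3]
opening: 1.002
grip_force: 0.0
t: 5.0
eef_pos: [449.2, 27.3, 214.7]
tcp_rot: [3.141, -0.0, 1.264]
ft_force: [-0.6, -0.5, 0.2]
opening: 1.003
grip_force: 0.0
t: 6.25
eef_pos: [449.2, 27.3, 160.3]
tcp_rot: [-3.141, 0.0, 1.541]
ft_force: [0.8, -0.1, -0.2]
opening: 0.998
grip_force: 0.0
0.76 (array([448.16897583,  29.76482391]), [26.310670852661133, 201.675048828125], np.float32(1.534108))
0.89 [449.43296572  86.49519923  41.5       ]
0.69 [449.11460683  25.56671644   0.        ]
now [449.4  27.3 161. ] [3.141 0.    1.541] shift u [-0.02 -0.06  2.55] turn u 0.03
```

View pics/w1.png

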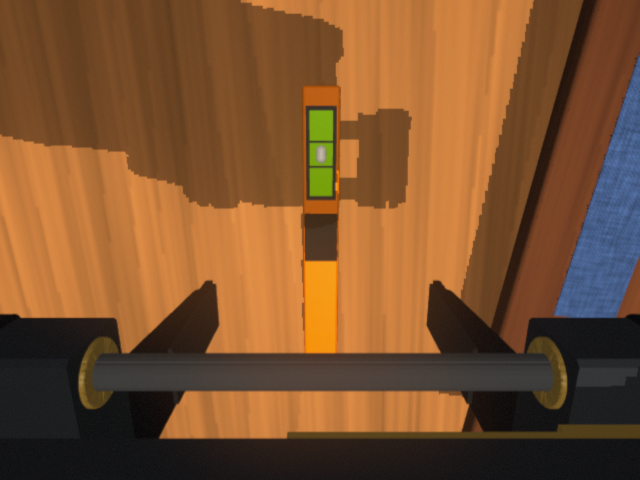

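The wrist view shows the level's pad at (237,321), midway between the fingers, and the vial at (153,321). I descend and grasp.

```bash
python3 -m inch '[[[0,0,0.2],0,-1],[[0,0,0.4],0,-1],[[0,0,0.5],0,-1],[[0,0,0.5],0,-1],[[0,0,0.4],0,-1],[[0,0,0.3],0,-1],[[0,0,0.2],0,-1],[[0,0,0],0,-1],[[0,0,0],0,-1],[[0,0,0],0,-1]]'
python3 -m inch '[[[0,0,0],0,1],[[0,0,0],0,1],[[0,0,0],0,1],[[0,0,0],0,1],[[0,0,0],0,1],[[0,0,0],0,1],[[0,0,0],0,1],[[0,0,0],0,1],[[0,0,0],0,1],[[0,0,0],0,1]]'
python3 -m inch '[[[0,0,-0.2],0,1],[[0,0,-0.4],0,1],[[0,0,-0.5],0,1],[[0,0,-0.5],0,1],[[0,0,-0.5],0,1],[[0,0,-0.2],0,1],[[0,0,0],0.5,1],[[0,0,0],0.5,1],[[0,0,0],0.5,1],[[0,0,0],0,1]]'
python3 -c "
from h import *
go(648,81,120,1.409)"
```

```text
t: 7.75
eef_pos: [449.5, 27.3, 11.2]
tcp_rot: [3.14, 0.0, 1.541]
ft_force: [-0.4, 0.1, -0.5]
opening: 1.0
grip_force: 0.0
t: 9.0
eef_pos: [448.9, 27.3, 10.6]
tcp_rot: [-3.141, 0.0, 1.541]
ft_force: [-2.5, -0.8, 1.4]
opening: 0.273
grip_force: 30.0
t: 10.25
eef_pos: [449.0, 27.3, 148.3]
tcp_rot: [-3.141, 0.0, 1.41]
ft_force: [0.4, 0.2, -2.2]
opening: 0.272
grip_force: 30.0
now [449.   27.3 148.3] [-3.141  0.     1.41 ] shift u [1.41 3.13 0.47] turn u 0.01
```

```bash
python3 -m inch '[[[0.14,0.31,0],0,1],[[0.14,0.31,0],0,1],[[0.14,0.31,0],0,1],[[0.14,0.31,0],0,1],[[0.14,0.31,0],0,1],[[0.14,0.31,0],0,1],[[0.14,0.31,0],0,1],[[0.14,0.31,0],0,1],[[0.14,0.31,0],0,1],[[0,0,0],0,1]]'
python3 -c "
from h import *
go(648,81,120,1.409)
p=eyes.read_camera('wrist');save(p,'w2.png')
q=eyes.read_camera('side')
h=cv2.cvtColor(p['pixels'],cv2.COLOR_RGB2HSV)
print('strip wrist',rectw((h[...,0]>100)&(h[...,0]<130)&(h[...,1]>90),p,69))
for k in ('level','vial','strip','shelf'):
  for n,c in(('w',p),('s',q)):
    for d in eyes.spot_point(k,c)[:1]:print(k,n,d['score'],d['centre'],atz(c,d['centre'],dict(level=138,vial=179,strip=69,shelf=61)[k]))
"
```

```text
t: 11.5
eef_pos: [626.9, 75.3, 147.8]
tcp_rot: [-3.141, 0.0, 1.411]
ft_force: [0.0, 0.1, -3.4]
opening: 0.271
grip_force: 30.0
now [626.9  75.3 147.8] [-3.141  0.     1.411] shift u [0.15 0.33 0.46] turn u 0.02
strip wrist (array([656.19152832, 110.52721405]), [43.22370529174805, 170.50437927246094], np.float32(1.41141))
level w 0.58 [298.8, 323.4] [627.30914259  73.43643091 138.        ]
level s 0.62 [214.4, 273.0] [624.26531225  79.14062744 138.        ]
vial w 0.77 [182.8, 324.0] [637.04986023 133.77733344 179.        ]
strip w 0.93 [235.0, 359.6] [652.10609083  82.4767514   69.        ]
strip s 0.6 [242.7, 265.2] [638.28583428  90.42534553  69.        ]
shelf s 0.9 [266.2, 202.4] [668.92579967 229.88507862  61.        ]
```

View pics/w2.png

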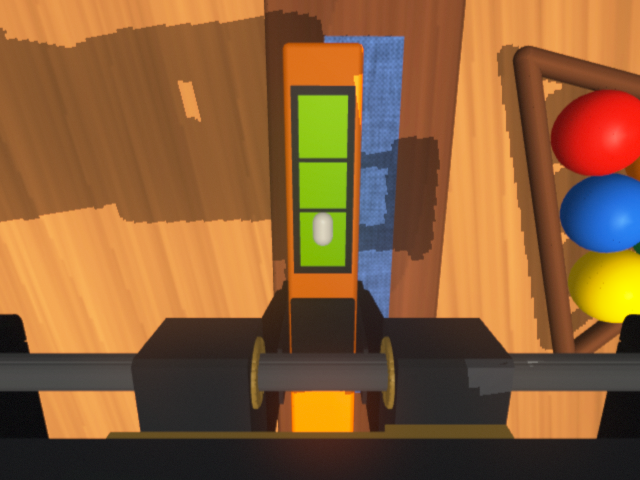

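The wrist view shows the level held and its vial at (185,323). The strip's far end is at row 37, columns 323 to 404. The strip centre comes to about (650,81). I shift and lower.

```bash
python3 -m inch '[[[0.05,0.12,0],0,1],[[0.05,0.12,0],0,1],[[0.05,0.12,0],0,1],[[0,0,0.2],0,1],[[0,0,0.3],0,1],[[0,0,0.3],0,1],[[0,0,0.15],0,1],[[0,0,0.1],0,1],[[0,0,0],0,1],[[0,0,0],0,1]]'
python3 -c "
from h import *
go(650,81,81,1.409)"
```

```text
t: 13.25
eef_pos: [649.6, 80.5, 86.1]
tcp_rot: [3.141, -0.0, 1.41]
ft_force: [-0.3, -0.3, -2.0]
opening: 0.273
grip_force: 30.0
now [649.6  80.5  86.1] [ 3.141 -0.     1.41 ] shift u [0.01 0.01 0.09] turn u 0.01
```

Lower in small steps until contact shows.

```bash
python3 -m inch '[[[0,0,0.02],0,1],[[0,0,0.01],0,1],[[0,0,0.01],0,1],[[0,0,0.01],0,1],[[0,0,0.01],0,1],[[0,0,0],0,1],[[0,0,0],0,1],[[0,0,0],0,1],[[0,0,0],0,1],[[0,0,0],0,1]]'
```

```text
t: 14.5
eef_pos: [649.3, 80.5, 82.0]
tcp_rot: [3.142, 0.0, 1.41]
ft_force: [0.7, 0.0, -1.9]
opening: 0.271
grip_force: 30.0
```

```bash
python3 -m inch '[[[0,0,0.01],0,1],[[0,0,0.01],0,1],[[0,0,0.005],0,1],[[0,0,0],0,1],[[0,0,0],0,1],[[0,0,0],0,1],[[0,0,0],0,1],[[0,0,0],0,1],[[0,0,0],0,1],[[0,0,0],0,1]]'
```

```text
t: 15.75
eef_pos: [649.3, 80.5, 80.5]
tcp_rot: [3.142, 0.0, 1.41]
ft_force: [0.6, 1.0, -2.5]
opening: 0.274
grip_force: 30.0
```

```bash
python3 -m inch '[[[0,0,0.01],0,1],[[0,0,0.01],0,1],[[0,0,0],0,1],[[0,0,0],0,1],[[0,0,0],0,1],[[0,0,0],0,1],[[0,0,0],0,1],[[0,0,0],0,1],[[0,0,0],0,1],[[0,0,0],0,1]]'
```

```text
t: 17.0
eef_pos: [649.4, 80.5, 79.3]
tcp_rot: [3.141, 0.0, 1.41]
ft_force: [-0.5, -4.5, 3.8]
opening: 0.273
grip_force: 30.0
```

```bash
python3 -m inch '[[[0,0,0],0,-1],[[0,0,0],0,-1],[[0,0,0],0,-1],[[0,0,0],0,-1],[[0,0,0],0,-1],[[0,0,0],0,-1],[[0,0,-0.3],0,-1],[[0,0,-0.5],0,-1],[[0,0,-0.6],0,-1],[[0,0,-0.6],0,-1]]'
cat > v.py <<'E'
from h import *
import sys
p=eyes.read_camera('wrist');q=eyes.read_camera('top')
if len(sys.argv)>1:save(p,sys.argv[1])
for n,c in(('w',p),('t',q)):
  for k,z in(('level',69),('vial',110),('bubble_mid',110),('foot_grip',108),('strip',69)):
    for d in eyes.spot_point(k,c)[:1]:print(n,k,round(d['score'],2),np.round(d['centre']),np.round(atz(c,d['centre'],z),1))
h=cv2.cvtColor(p['pixels'],cv2.COLOR_RGB2HSV)
m=(h[...,0]>8)&(h[...,0]<22)&(h[...,1]>200)&(h[...,2]>120)
go(617,-116,160,1.2)
E
python3 v.py w3.png
```

```text
t: 18.25
eef_pos: [649.3, 80.5, 201.8]
tcp_rot: [3.141, -0.0, 1.41]
ft_force: [0.5, -0.4, -0.3]
opening: 1.003
grip_force: 0.0
w level 0.57 [230. 323.] [650.3  80.6  69. ]
w vial 0.56 [158. 322.] [658.8 137.8 110. ]
w bubble_mid 0.71 [142. 323.] [661.  147.3 110. ]
t foot_grip 0.85 [210. 370.] [ 619.9 -111.8  108. ]
t strip 0.53 [206. 310.] [632.8  26.3  69. ]
now [649.2  80.5 198.8] [-3.141  0.     1.41 ] shift u [-3.32 -0.01  0.65] turn u 2.4
```

View pics/w3.png

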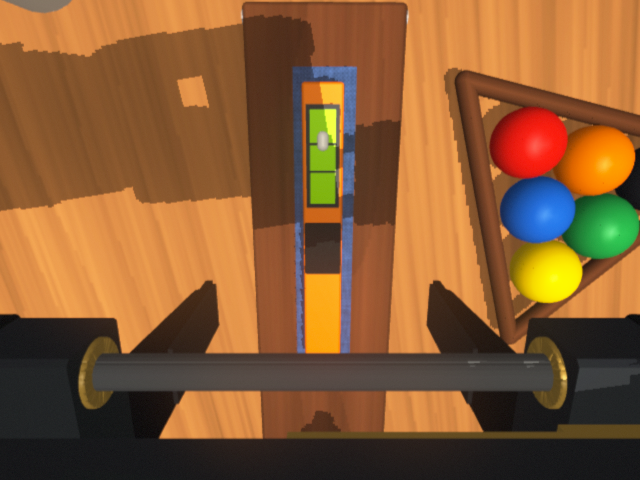

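The level lies on the strip: body at columns 302 to 343, strip at 293 to 356. The bubble is at row 141 against a vial centre at row 158, so about 10 mm off towards the hinge, or roughly 1.35 rad of foot. I go to the foot.

```bash
python3 -m inch '[[[-0.4,0,0],0,-1],[[-0.4,0,0],0,-1],[[-0.5,0,0],0,-1],[[-0.5,0,0],0,-1],[[-0.5,0,0],0,-1],[[-0.5,0,0],0,-1],[[-0.3,0,0],0,-1],[[-0.2,0,0],0.8,-1],[[0,0,0],0.8,-1],[[0,0,0],0.8,-1]]'
cat > f.py <<'E'
from h import *
import sys
p=eyes.read_camera('wrist');save(p,sys.argv[1])
for d in eyes.spot_point('foot_grip',p)[:2]:print(d['score'],d['centre'],atz(p,d['centre'],108))
h=cv2.cvtColor(p['pixels'],cv2.COLOR_RGB2HSV)
for d in eyes.cut_out('foot_grip',p)[:1]:print(d['score'],rectw(d['mask'],p,121))
for k in('vial','bubble_mid'):
  for d in eyes.spot_point(k,p)[:1]:print(k,d['score'],d['centre'])
go(617,-116,89,1.2)
E
python3 f.py w4.png
```

```text
t: 20.1
eef_pos: [617.3, -115.7, 199.3]
tcp_rot: [-3.142, 0.0, 1.197]
ft_force: [-0.0, -0.1, -0.0]
opening: 1.004
grip_force: 0.0
0.61 [244.5, 324.0] [ 618.93686027 -115.11656462  108.        ]
0.97 (array([ 617.02044678, -111.28997803]), [35.78080368041992, 54.508201599121094], np.float32(0.8177713))
now [ 617.5 -115.2  199.3] [3.142 0.    1.202] shift u [-0.02 -0.    1.84] turn u 0.02
```

View pics/w4.png

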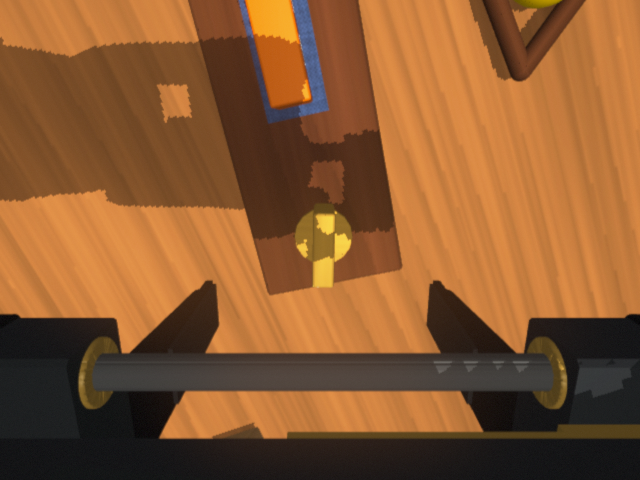

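The wrist view shows the grip bar upright at column 324, aligned and centred at (238,323). I descend and grip.

```bash
python3 -m inch '[[[0,0,0.3],0,-1],[[0,0,0.4],0,-1],[[0,0,0.4],0,-1],[[0,0,0.4],0,-1],[[0,0,0.22],0,-1],[[0,0,0.1],0,-1],[[0,0,0],0,-1],[[0,0,0],0,1],[[0,0,0],0,1],[[0,0,0],0,1]]'
python3 -m inch '[[[0,0,0],0,1],[[0,0,0],0,1],[[0,0,0],0,1],[[0,0,0],0.4,1],[[0,0,0],0.6,1],[[0,0,0],0.8,1],[[0,0,0],0.8,1],[[0,0,0],0.8,1],[[0,0,0],0.8,1],[[0,0,0],0.8,1]]'
cat > s.py <<'E'
from h import *
import sys
p=eyes.read_camera('side')
for k in('vial','bubble_mid'):
  for d in eyes.spot_point(k,p)[:1]:print(k,d['score'],d['centre'],np.round(atz(p,d['centre'],110.5),1))
x=p['pixels'][180:280,180:320];cv2.imwrite('pics/'+sys.argv[1],cv2.resize(x,None,fx=5,fy=5,interpolation=2)[:,:,::-1])
E
python3 s.py s1.png
```

```text
t: 21.6
eef_pos: [617.7, -115.0, 90.5]
tcp_rot: [3.141, 0.0, 1.2]
ft_force: [0.6, -1.0, -0.8]
opening: 0.738
grip_force: 0.0
t: 22.85
eef_pos: [617.8, -115.7, 90.1]
tcp_rot: [3.14, 0.0, 0.761]
ft_force: [0.4, -5.2, -1.9]
opening: 0.146
grip_force: 30.0
vial 0.84 [231.3, 242.4] [652.4 138.1 110.5]
```

View pics/s1.png

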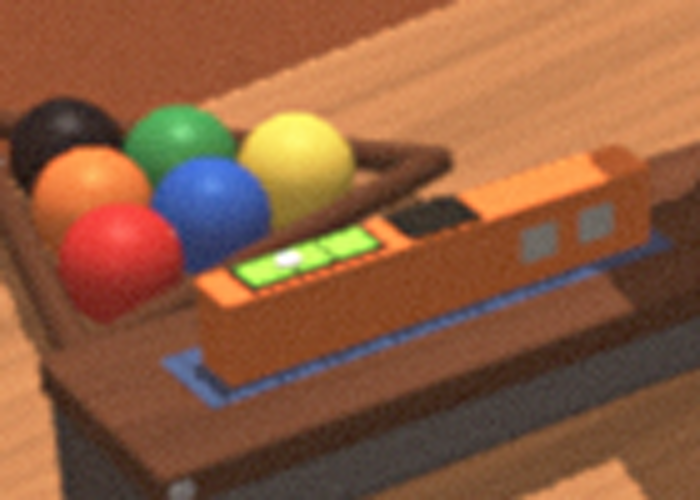

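The crop shows the bubble at (288,258) on the hinge-side line, with the vial centre near (308,255), so it is about 7 to 8 mm off. It needs about 1 rad more.

```bash
python3 -m inch '[[[0,0,0],0.9,1],[[0,0,0],0.9,1],[[0,0,0],0.9,1],[[0,0,0],0.9,1],[[0,0,0],0.9,1],[[0,0,0],0.9,1],[[0,0,0],0.9,1],[[0,0,0],0.9,1],[[0,0,0],0.9,1],[[0,0,0],0.9,1]]'
python3 -m inch '[[[0,0,0],0.9,1],[[0,0,0],0.6,1],[[0,0,0],0,1],[[0,0,0],0,1],[[0,0,0],0,1],[[0,0,0],0,1],[[0,0,0],0,1],[[0,0,0],0,1],[[0,0,0],0,1],[[0,0,0],0,1]]'
python3 -m inch '[[[0,0,0],0,1],[[0,0,0],0,1],[[0,0,0],0,1],[[0,0,0],0,1],[[0,0,0],0,1],[[0,0,0],0,1],[[0,0,0],0,1],[[0,0,0],0,1],[[0,0,0],0,1],[[0,0,0],0,1]]'
python3 s.py s2.png
```

```text
t: 24.25
eef_pos: [617.8, -115.7, 90.1]
tcp_rot: [3.14, -0.0, -0.024]
ft_force: [0.9, -6.2, -1.7]
opening: 0.143
grip_force: 30.0
t: 25.5
eef_pos: [617.7, -115.7, 90.1]
tcp_rot: [3.141, -0.001, -0.153]
ft_force: [0.9, -4.9, -2.2]
opening: 0.146
grip_force: 30.0
t: 26.75
eef_pos: [617.7, -115.7, 90.1]
tcp_rot: [3.141, -0.001, -0.153]
ft_force: [1.6, -5.1, -1.1]
opening: 0.147
grip_force: 30.0
vial 0.92 [233.4, 241.5] [647.2 144.7 110.5]
```

View pics/s2.png

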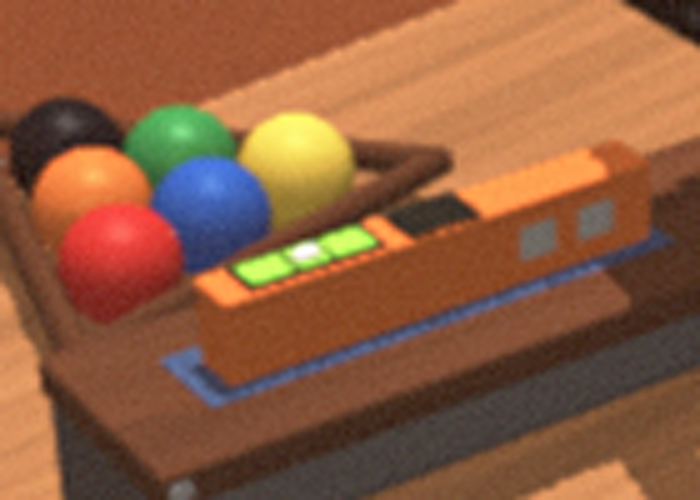

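The crop shows the bubble at (305,251) between the lines at about 288 and 326, so it is near the middle. I release, lift and turn back for a sharper check.

```bash
python3 -m inch '[[[0,0,0],0,-1],[[0,0,0],0,-1],[[0,0,0],0,-1],[[0,0,0],0,-1],[[0,0,0],0,-1],[[0,0,-0.3],0,-1],[[0,0,-0.5],0,-1],[[0,0,-0.5],0,-1],[[0,0,-0.5],0,-1],[[0,0,0],0,-1]]'
python3 -m inch '[[[0,0,0],-1,-0.5],[[0,0,0],-1,0],[[0,0,0],-1,0.5],[[0,0,0],-1,1],[[0,0,0],-1,1],[[0,0,0],-1,1],[[0,0,0],-1,1],[[0,0,0],-1,1],[[0,0,0],-1,1],[[0,0,0],-1,1]]'
python3 -m inch '[[[0,0,0],-1,1],[[0,0,0],-1,1],[[0,0,0],-1,1],[[0,0,0],-1,1],[[0,0,0],-1,1],[[0,0,0],-1,1],[[0,0,0],-1,1],[[0,0,0],-0.9,1],[[0,0,0],0,1],[[0,0,0],0,1]]'
python3 -c "
from h import *
go(650,80.5,180,1.41)"
```

```text
t: 28.15
eef_pos: [618.5, -115.1, 201.6]
tcp_rot: [3.141, -0.005, -0.152]
ft_force: [1.0, -0.4, -0.4]
opening: 0.999
grip_force: 0.0
t: 29.4
eef_pos: [617.3, -114.8, 197.8]
tcp_rot: [-3.141, 0.001, 0.723]
ft_force: [0.7, -0.9, -0.0]
opening: 0.023
grip_force: 0.0
t: 30.65
eef_pos: [617.4, -114.9, 198.0]
tcp_rot: [-3.141, 0.0, 1.408]
ft_force: [0.3, -0.0, 0.1]
opening: 0.006
grip_force: 0.0
now [ 617.4 -114.9  198. ] [-3.141  0.     1.408] shift u [3.3  0.01 0.3 ] turn u -0.02
```

```bash
python3 -m inch '[[[0.2,0,0],0,1],[[0.4,0,0],0,1],[[0.5,0,0],0,1],[[0.5,0,0],0,1],[[0.5,0,0],0,1],[[0.5,0,0],0,1],[[0.4,0,0],0,1],[[0.3,0,0],0,1],[[0,0,0],0,1],[[0,0,0],0,1]]'
cat > w.py <<'E'
from h import *
import sys
p=eyes.read_camera('wrist')
for k,z in(('vial',111.5),('bubble_mid',111.5),('level',70)):
  for d in eyes.spot_point(k,p)[:1]:print(k,d['score'],d['centre'],np.round(atz(p,d['centre'],z),1))
# profile along the vial column: white = bubble, dark = lines
h=cv2.cvtColor(p['pixels'],cv2.COLOR_RGB2HSV)
g=(h[...,0]>32)&(h[...,0]<50)&(h[...,1]>150)&(h[...,2]>90)
r,c=np.nonzero(g);print('green rows',r.min(),r.max(),'cols',c.min(),c.max())
H=h[r.min():r.max()+1,c.min():c.max()+1]
b=(H[...,1]<90)&(H[...,2]>110);print('bubble rows',np.nonzero(b.sum(1)>2)[0][[0,-1]]+r.min())
V=np.median(H[...,2],1);print('lines',np.nonzero(V<80)[0]+r.min())
x=p['pixels'][60:360,170:470];cv2.imwrite('pics/'+sys.argv[1],cv2.resize(x,None,fx=2,fy=2)[:,:,::-1])
go(650,80.5,112,1.41)
E
python3 w.py w5.png
```

```text
t: 31.9
eef_pos: [649.3, 79.9, 198.1]
tcp_rot: [-3.142, 0.0, 1.409]
ft_force: [0.5, 0.6, 0.0]
opening: 0.003
grip_force: 0.0
vial 0.97 [151.2, 322.6] [659.6 141.4 111.5]
bubble_mid 0.64 [154.3, 321.4] [658.6 139.7 111.5]
level 0.95 [234.2, 323.7] [650.3  78.1  70. ]
green rows 107 252 cols 309 578
bubble rows [107 249]
lines []
now [649.3  79.7 198.2] [3.142 0.    1.409] shift u [0.01 0.01 1.44] turn u -0.01
```

View pics/w5.png

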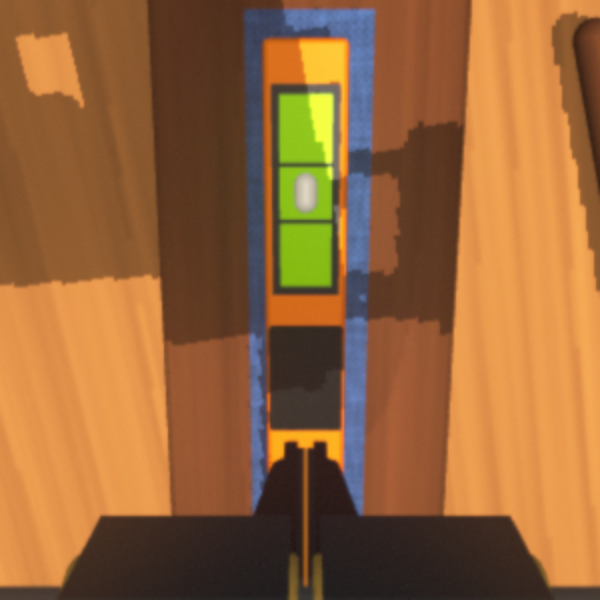

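The crop shows the lines at rows 164 and 221 and the bubble spanning 172 to 212, so it is centred. The pad is at (378,306) straight below the fingers. I press in small steps.

```bash
python3 -m inch '[[[0,0,0.2],0,1],[[0,0,0.3],0,1],[[0,0,0.3],0,1],[[0,0,0.2],0,1],[[0,0,0.15],0,1],[[0,0,0.1],0,1],[[0,0,0.05],0,1],[[0,0,0.03],0,1],[[0,0,0],0,1],[[0,0,0],0,1]]'
python3 -m inch '[[[0,0,0.02],0,1],[[0,0,0.02],0,1],[[0,0,0.01],0,1],[[0,0,0.01],0,1],[[0,0,0],0,1],[[0,0,0],0,1],[[0,0,0],0,1],[[0,0,0],0,1],[[0,0,0],0,1],[[0,0,0],0,1]]'
```

```text
t: 33.35
eef_pos: [649.4, 80.5, 118.6]
tcp_rot: [3.141, -0.0, 1.41]
ft_force: [-0.2, -0.4, -1.2]
opening: -0.001
grip_force: 0.0
t: 34.6
eef_pos: [649.3, 80.5, 114.7]
tcp_rot: [3.142, 0.0, 1.41]
ft_force: [-0.1, -0.5, -0.8]
opening: 0.006
grip_force: 0.0
```

```bash
python3 -m inch '[[[0,0,0.01],0,1],[[0,0,0.01],0,1],[[0,0,0.01],0,1],[[0,0,0],0,1],[[0,0,0],0,1],[[0,0,0],0,1],[[0,0,0],0,1],[[0,0,0],0,1],[[0,0,0],0,1],[[0,0,0],0,1]]'
```

```text
t: 35.85
eef_pos: [649.3, 80.5, 112.9]
tcp_rot: [3.142, 0.0, 1.41]
ft_force: [-0.1, 0.3, 0.3]
opening: 0.003
grip_force: 0.0
```

```bash
python3 -m inch '[[[0,0,0.005],0,1],[[0,0,0.005],0,1],[[0,0,0],0,1],[[0,0,0],0,1],[[0,0,0],0,1],[[0,0,0],0,1],[[0,0,0],0,1],[[0,0,0],0,1],[[0,0,0],0,1],[[0,0,0],0,1]]'
```

```text
t: 37.1
eef_pos: [649.3, 80.5, 112.3]
tcp_rot: [-3.142, 0.0, 1.41]
ft_force: [0.1, 0.2, 1.1]
opening: 0.009
grip_force: 0.6
```

```bash
python3 -m inch '[[[0,0,0.005],0,1],[[0,0,0],0,1],[[0,0,0],0,1],[[0,0,0.005],0,1],[[0,0,0],0,1],[[0,0,0],0,1],[[0,0,0],0,1],[[0,0,0],0,1],[[0,0,0],0,1],[[0,0,0],0,1]]'
```

```text
t: 38.35
eef_pos: [649.4, 80.5, 112.3]
tcp_rot: [3.141, 0.0, 1.41]
ft_force: [-2.5, -0.4, 7.9]
opening: 0.005
grip_force: 3.9
```

```bash
python3 -m inch '[[[0,0,0.005],0,1],[[0,0,0],0,1],[[0,0,0],0,1],[[0,0,0.003],0,1],[[0,0,0],0,1],[[0,0,0],0,1],[[0,0,0],0,1],[[0,0,0],0,1],[[0,0,0],0,1],[[0,0,0],0,1]]'
```

```text
t: 39.6
eef_pos: [649.5, 80.5, 112.3]
tcp_rot: [3.141, -0.0, 1.41]
ft_force: [-3.2, 0.3, 12.2]
opening: 0.004
grip_force: 5.7
```

```bash
python3 -m inch '[[[0,0,0.004],0,1],[[0,0,0],0,1],[[0,0,0],0,1],[[0,0,0],0,1],[[0,0,0],0,1],[[0,0,0],0,1],[[0,0,0],0,1],[[0,0,0],0,1],[[0,0,0],0,1],[[0,0,0],0,1]]'
python3 -m inch '[[[0,0,0],0,1],[[0,0,0],0,1],[[0,0,0],0,1],[[0,0,0],0,1],[[0,0,0],0,1],[[0,0,0],0,1],[[0,0,0],0,1],[[0,0,0],0,1],[[0,0,0],0,1],[[0,0,0],0,1]]'
python3 - <<'E'
from h import *
p=eyes.read_camera('wrist');x=p['pixels'][:300,170:470];cv2.imwrite('pics/w6.png',cv2.resize(x,None,fx=2,fy=2)[:,:,::-1]);print(env.state()['ft_force'])
E
```

```text
t: 40.85
eef_pos: [649.5, 80.5, 112.3]
tcp_rot: [3.141, -0.0, 1.41]
ft_force: [-4.6, 0.6, 12.7]
opening: 0.003
grip_force: 6.7
t: 42.1
eef_pos: [649.5, 80.5, 112.3]
tcp_rot: [3.14, -0.0, 1.41]
ft_force: [-5.0, 0.4, 13.0]
opening: 0.004
grip_force: 6.7
[-4.22030538  0.66096033 13.70311525]
```

View pics/w6.png

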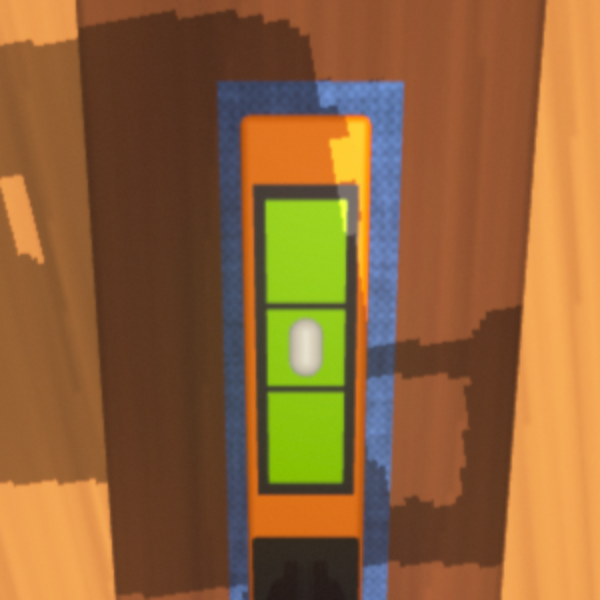

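The crop shows the bubble centred at row 348 between the lines at 306 and 388, with about 13 N of steady press.

```bash
python3 -c "
from cell import env
print(env.job_done())"
```

```text
the job is handed in; nothing more can be done
None
```

I handed the job in at about 42 s: the level lies on the blue strip, the last picture shows the bubble centred between the lines, and the fingertips press its pad with about 13 N; the hand-in returned no verdict.

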